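# Change the bench manifold over from rinse water to oil

### The arm

A 6-joint arm with a two-finger parallel gripper is mounted at the origin on a cart in front of the work surface, level with it; the furniture and walls round the work are solid. World frame = base frame: x ahead of the robot, y to its left, z up, the work surface at z = 0. Lengths are in m, angles in rad, forces in N, time in s.
With the tool pointing down it reaches from about 0.35 to 0.775 m from the base axis. Payload 7.3 kg.
Tool frame: the origin (TCP) lies at the centre of the arm's flange, where the gripper is bolted on; the fingertips stand 178 mm ahead of it and the grasp point (between the pads) lies robot.pinch_z ahead of it (robot.pinch_z is the distance from the TCP to the grasp point, in m); x points along the fingers, z is the direction in which the jaws open and shut, and the axes are right-handed (so a half turn about x gives the same grasp; the last joint's range is limited). The gripper opens to 92 mm and grips with 3 to 60 N. Pads are 19 mm wide; open, the fingers measure 130 mm over their backs; the gripper's body (75 mm by 190 mm) begins 47 mm behind the grasp point.
Start: joints at [-1.257, 0.342, 1.524, -0, 1.275, -0.146], TCP at [0.233, -0.47, 0.405] pointing down, gripper open.
Joint ranges: [-2.53, 2.53], [-0.77, 2.02], [0.04, 2.7], [-1, 4.14], [0.28, 2.66], [-3.11, 3.11]. Speed limits (rad/s): [2.57, 2.57, 3.14, 3.14, 3.14, 3.14].

### API

Orientations are given as [roll, pitch, yaw] about the fixed x, y, z axes, in that order (R = Rz(yaw) Ry(pitch) Rx(roll)).
In Python, from cell import robot gives the robot as it stands.
- The arm moves only by the shell command python3 -m jog 'ROWS' [FORCE]. ROWS is JSON, a list of rows, each an object of numbers: "fingers": the closure, from 0 (fully open) to 1 (shut); "x", "y", "z": the shift along the tool's x, y, z in cm; "spin": the turn about the tool's x in degrees. A call has 1 to 5 rows; each row is the pose to reach, as a shift and turn from the pose commanded when the call began, along the tool's axes at that moment; what a row does not reach only later rows make up. A row lasts 1/8 s, in which the tool goes at most 62.5 mm and 10.7 degrees, less where a joint would pass 70% of its speed; a pose out of reach is approached as far as the arm can. A call with a gripper value outside its range is refused whole. The fingers move at their own pace and stop on an object; FORCE is the grip in N (left out, the last holds). Time passes only in rows, so rows that repeat a pose let the fingers close. It gives the time, the measured TCP pose, the force and the opening at its end, in the units of the state.
- robot.observe(): the state, without advancing time (a new reading comes with each control period).
- robot.read_camera(name): name is "scene" or "top" or "wrist"; returns a dict with "color" (384x512x3 uint8, red, green, blue), "mtx" (3x3 intrinsics, pixels), "view" (4x4, takes a point from world to camera coordinates); the wrist camera has in their place "T_tool_cam" (4x4, takes a point from camera to tool coordinates, whose origin is the TCP and whose axes are the tool frame's). Camera axes: x right, y down, z forward; pixel columns grow to the right and rows downward; lengths in m; the calibration is good to about 2 mm. The wrist camera is an equidistant fisheye: a pixel r from the principal point sees the ray r / f radians off the axis. A picture is of the moment at which its call begins: read the wrist's pose just before it. There is no depth.
- robot.hand_in(): hands the job in, once; it reports no verdict.
Trained networks look in a picture, given as the dict that the camera call returned (one of the last four; its "shot" number tells which), for a name from the list of things; names that differ only in an ending like _2 or _b are one class to them, and where a whole thing is asked for, a point or a joint stands for the part that bears it (a point fixed in the world has none). Each returns a list of dicts, best first, with "conf" (0 to 1); they miss things now and then, are a little off and sometimes report something else, mostly with a low value. They report only what shows in the picture. A call takes as long as a camera call.
- robot.look_for(target, picture): "xy" ([column, row] in pixels, amid what is visible of it).
The state is a dict: "time": time; "qpos": joint angles; "qvel": joint speeds; "joint_efforts": joint torques, N m; "tool_pos": TCP position; "tool_rot": TCP orientation; "contact_force": force on the tool from outside, world axes, zero at the start; "torque": the same for the moment, N m; "opening": finger opening in m.
Only numpy, scipy, OpenCV 4.12 (cv2) and the standard library are available. Lean on these libraries where they do the work, as an engineer would, in place of code of your own. Each camera call takes 0.05 s, during which the arm holds its last target. There are 200 camera calls.

### The job

Change the filling manifold over from rinse water to oil. Push the blue rinse knob, which is standing out, fully home; next press the red selector on the air unit down and turn it clockwise as far as it goes, from the black dot to the green dot, and let it spring back up; only then pull the yellow oil knob fully out into its detent. The label roll left in front of the yellow knob is in its way: before pulling, slide it aside so that the knob does not strike it, leaving it lying flat on the bench, and do not knock, shift or tip the bottles or the glass.

Things in the scene. Friction and masses are not known exactly. Their poses are not given: they have to be found in the camera images.
- plate: aluminium mounting plate fixed on the bench, 84 (its x) x 346 (its y) x 6 mm thick; origin at the centre of its underside. It carries three modules side by side along its y, centres 110 mm apart, in any order: yellow oil valve, blue rinse valve, air unit. All share the plate's yaw; their front is their own -x side, towards the robot. The modules are joined by a steel pipe at their rear half
- oil_valve: oil slide valve, grey block with yellow disc on top, fixed on the plate; origin at the centre of the module's underside, on the plate (6 mm above the bench). Block 56 (x) x 64 (y) mm, its top 97 mm above the bench, front face 26 mm in front of the origin (own x = -0.026); foot 80 mm wide
- oil_slide_knob (a point): middle of the yellow mushroom knob, on its level axis (64 mm above the bench, along the module's x); moves with it. Disc 60 mm in diameter, 18 mm thick (flat back and domed front 9 mm either side of this point), on a 14 mm stem. When home, its back stands 40 mm before the block's face (a 5 mm gland, 25 mm wide, on the face): a fingertip can be lowered behind it
- oil_slide (a joint): stroke of the yellow knob: 0 = home (shut, its start), grows as it is pulled out along the module's -x, to 0.040 = fully out (open). A spring detent holds it at either end (about 10 N to break away) and draws it in over about the last 10 mm of the stroke
- rinse_valve: rinse-water slide valve, the same grey block with a blue disc on top; origin at the centre of its underside, as for oil_valve
- rinse_slide_knob (a point): middle of the blue mushroom knob, on its axis; same shape and sizes as the yellow knob
- rinse_slide (a joint): stroke of the blue knob: 0 = home (shut), 0.040 = fully out (open; it starts near there); same detent
- air_unit: air unit, aluminium block 66 x 74 mm, 65 mm high, with a round gauge on its front reaching to own x = -0.043; origin at the centre of its underside, on the plate (6 mm above the bench). The red selector stands on it, its upright axis through the origin
- selector_grip (a point): on the selector's axis, at the top of its red round flange (68 mm in diameter, 92 mm above the bench when up). Across the flange stands a red bar, 64 long x 16 wide x 26 mm high, to be gripped from above; the point's x axis runs along the bar towards its end with the white mark, z is up
- selector (a joint): turn of the selector, rad: starts at 0 to 0.1 (white mark at the black dot, front right of the block seen from the robot) and grows clockwise seen from above, to the stop at 1.40 (white mark at the green dot, front left). A hidden lug blocks it unless it is pressed down at least 6 mm; it springs up into a notch at either end
- selector_press (a joint): how far the selector is pressed down, m: 0 = up, 0.008 = fully down; spring of 6 N at the top to 11 N at the bottom
- roll: white roll of labels lying flat, loose, 83 mm in diameter, 44 mm high, about 0.16 kg; origin at the centre of its underside. It lies in front of the yellow knob, in the way of its stroke, about 13 to 24 mm before it
- bottle_a: capped bottle of oil, 55 x 55 mm square body, 194 mm high, loose, upright; origin at the centre of its underside. Bystander beside one end of the plate
- glass: small clear glass, 49 mm in diameter at the rim, 62 mm high, loose, upright; origin at the centre of its underside. Bystander beside the other end of the plate
- bottle_b: another such bottle of oil, bystander to the right in front; origin at the centre of its underside

How it is judged:
By the outcome, as a careful person would: the job done as asked, in the order asked, and still so for the second after the job is handed in, with the robot touching nothing.
It also fails if it takes over 64 s, if anything falls off the work surface, if the arm or the gripper's body presses on something with over 40 N, if the wrist force passes 120 N, or if a joint passes its speed limit or range.

## Working session

There is one attempt and no reset: what is moved stays moved. The work goes in short steps, Python scripts to look and compute and a shell command to move; the robot and the scene stay as the last step left them, time stands still between calls to the robot, and variables do not carry over. Pictures are saved under pics/ and viewed, on a budget of 10 in all, crops included, one or two more only if the job needs it, and the job is handed in when it is done.

```bash
mkdir -p pics; ls; cat > h.py <<'E'
import numpy as np, cv2
from cell import robot
from scipy.spatial.transform import Rotation as R
def onplane(pic,uv,z):
    K=np.array(pic["mtx"]);V=np.array(pic["view"])
    d=np.linalg.inv(K)@np.array([uv[0],uv[1],1.]); Rw=V[:3,:3].T; c=-Rw@V[:3,3]; d=Rw@d
    return c+d*(z-c[2])/d[2]
def proj(pic,p):
    K=np.array(pic["mtx"]);V=np.array(pic["view"]); q=K@(V[:3,:3]@np.array(p)+V[:3,3]); return q[:2]/q[2]
E
python3 - <<'E'
from h import *
s=robot.observe(); print({k:np.round(v,3) for k,v in s.items()}, robot.pinch_z)
t=robot.read_camera("top"); c=robot.read_camera("scene")
im=np.hstack([t["color"],c["color"]])[:,:,::-1]
cv2.imwrite("pics/top.png",cv2.resize(t["color"][:,:,::-1],(800,600))); cv2.imwrite("pics/scene.png",cv2.resize(c["color"][:,:,::-1],(800,600)))
for p in (t,c):
  print(np.round(p["view"],3).tolist(),np.round(p["mtx"],1).tolist())
  for n,z in [("plate",.006),("oil_valve",.097),("oil_slide_knob",.064),("rinse_valve",.097),("rinse_slide_knob",.064),("air_unit",.07),("selector_grip",.1),("roll",.044),("bottle_a",.1),("glass",.03)]:
    print(n,[(np.round(r["xy"],1).tolist(),round(r["conf"],2),np.round(onplane(p,r["xy"],z),3).tolist()) for r in robot.look_for(n,p)[:3]])
E
```

```text
pics
{'time': np.float64(0.0), 'qpos': array([-1.257,  0.343,  1.525, -0.   ,  1.275, -0.146]), 'qvel': array([-0.001,  0.   ,  0.   , -0.002, -0.001, -0.001]), 'joint_efforts': array([ 1.0000e-03, -4.3124e+01, -2.4422e+01,  7.2000e-02,  5.6000e-02,
       -0.0000e+00]), 'tool_pos': array([ 0.233, -0.47 ,  0.404]), 'tool_rot': array([3.011, 1.569, 1.9  ]), 'contact_force': array([0.082, 0.572, 0.816]), 'torque': array([ 0.033, -0.018,  0.019]), 'opening': np.float64(0.092)} 0.1592
[[0.027, -1.0, 0.001, -0.239], [-0.987, -0.027, -0.161, 0.548], [0.161, 0.004, -0.987, 1.048], [0.0, 0.0, 0.0, 1.0]] [[472.9, 0.0, 261.7], [0.0, 472.9, 192.6], [0.0, 0.0, 1.0]]
plate [([258.3, 178.7], 0.84, [0.594, -0.214, 0.006]), ([187.1, 153.8], 0.33, [0.65, -0.04, 0.006]), ([241.5, 166.3], 0.25, [0.623, -0.173, 0.006])]
oil_valve [([240.0, 165.4], 0.86, [0.605, -0.174, 0.097]), ([285.3, 212.4], 0.38, [0.503, -0.276, 0.097])]
oil_slide_knob [([237.3, 191.4], 0.65, [0.552, -0.168, 0.064])]
rinse_valve [([287.2, 173.3], 0.56, [0.59, -0.279, 0.097])]
rinse_slide_knob [([285.6, 213.1], 0.96, [0.505, -0.279, 
[... 575 characters left out ...]
0, 190.6], [0.0, 0.0, 1.0]]
plate [([288.1, 221.4], 0.52, [0.593, -0.333, 0.006])]
oil_valve [([256.9, 174.8], 0.7, [0.594, -0.197, 0.097])]
oil_slide_knob [([238.9, 183.4], 0.55, [0.558, -0.158, 0.064])]
rinse_valve [([281.6, 201.4], 0.72, [0.552, -0.346, 0.097])]
rinse_slide_knob [([255.5, 209.3], 0.73, [0.507, -0.292, 0.064])]
air_unit [([236.8, 163.9], 0.74, [0.62, -0.07, 0.07])]
selector_grip [([238.6, 158.5], 0.57, [0.612, -0.09, 0.1])]
roll [([211.3, 202.8], 0.63, [0.453, -0.164, 0.044])]
bottle_a [([272.0, 241.5], 0.8, [0.417, -0.458, 0.1]), ([312.7, 207.3], 0.73, [0.591, -0.421, 0.1]), ([224.5, 161.3], 0.57, [0.569, -0.076, 0.1])]
glass [([222.3, 164.9], 0.57, [0.624, 0.014, 0.03])]
```

View pics/top.png

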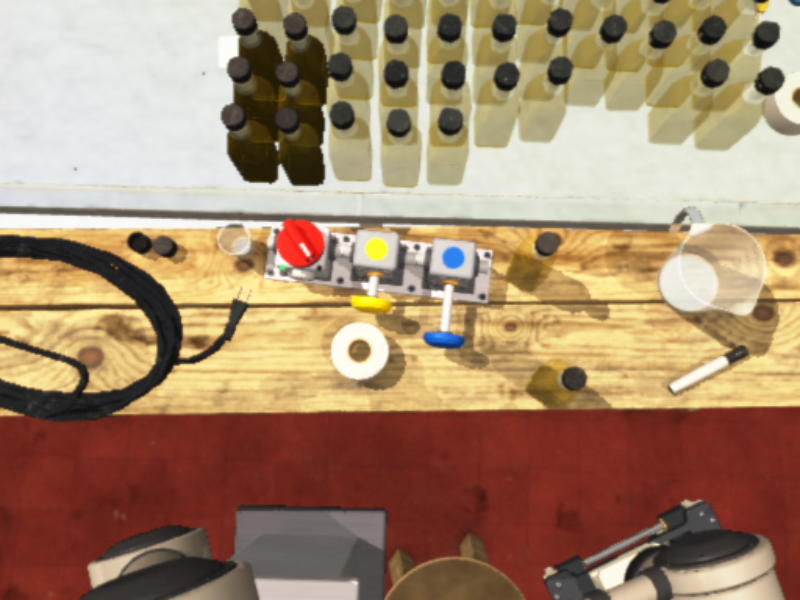

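View pics/scene.png

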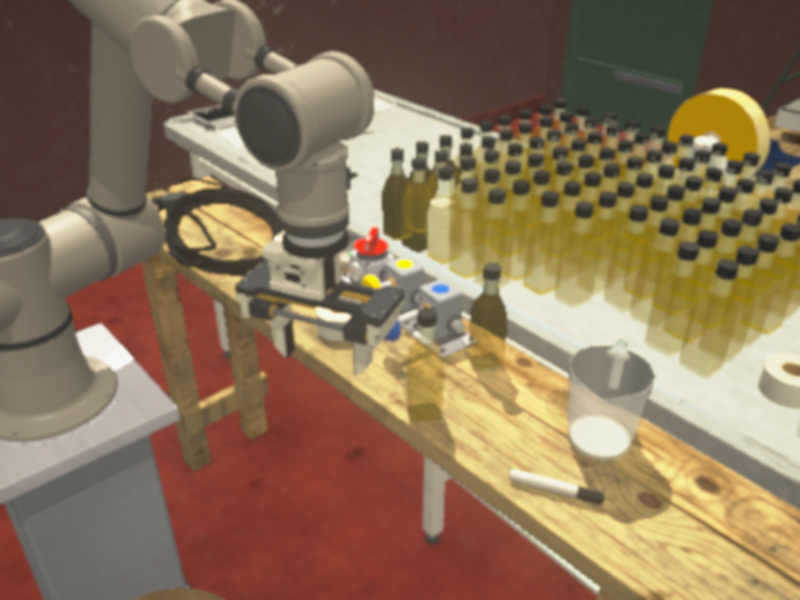

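The pictures show, left to right: glass, air unit (red selector at 300,243 in the 800 px top view), yellow valve disc (376,248), blue valve disc (453,257) and a bottle. The yellow knob is at (371,303) and the blue knob at (443,339). The roll is at (360,351) and bottle_b at (560,380). Next I refine these positions by colour.

```bash
cat >> h.py <<'E'
def blobs(img,lo,hi,amin=15):
    m=cv2.inRange(cv2.cvtColor(img,cv2.COLOR_RGB2HSV),lo,hi)
    n,_,st,ce=cv2.connectedComponentsWithStats(m)
    return [(ce[i].round(1),st[i]) for i in range(1,n) if st[i][4]>=amin]
def state():
    s=robot.observe(); M=R.from_euler("xyz",s["tool_rot"]).as_matrix(); p=np.array(s["tool_pos"])
    return s,M,p
def rows(tgt,zdir=None):
    "tgt = fingertip point in world; prints shift (cm) in tool axes and spin (deg) from measured pose"
    s,M,p=state(); d=M.T@(np.array(tgt)-(p+.178*M[:,0]))*100
    out=d.round(2).tolist()
    if zdir is not None:
        v=M.T@np.array([np.cos(zdir),np.sin(zdir),0]); a=np.degrees(np.arctan2(-v[1],v[2])); a=(a+90)%180-90; out.append(("spin",a.round(1)))
    return out
E
python3 - <<'E'
from h import *
s,M,p=state(); print(M.round(3).tolist())
t=robot.read_camera("top")
for name,lo,hi in [("yel",(24,150,150),(34,255,255)),("blue",(100,140,60),(125,255,255)),("red",(0,190,130),(6,255,255))]:
  for c,st in blobs(t["color"],lo,hi):
    if 120<c[1]<260: print(name,c,st, [onplane(t,c,z).round(4)[:2].tolist() for z in (.064,.097)])
for n in ["bottle_a"]: print([onplane(t,r["xy"],.1).round(3) for r in robot.look_for(n,t)[:2]])
cv2.imwrite("pics/topcrop.png",cv2.resize(t["color"][130:270,130:330][:,:,::-1],(800,560),interpolation=cv2.INTER_CUBIC))
E
```

```text
[[0.0, 0.896, 0.444], [-0.0, 0.444, -0.896], [-1.0, -0.0, 0.0]]
yel [240.5 159. ] [234 153  14  13 141] [[0.6275, -0.1729], [0.6197, -0.1746]]
yel [235.6 192.7] [225 189  24   8 147] [[0.5489, -0.1645], [0.5435, -0.1665]]
blue [289.8 164.6] [284 158  13  14 140] [[0.6174, -0.2862], [0.61, -0.2844]]
blue [283.9 217.1] [272 213  25  10 193] [[0.4962, -0.2751], [0.4926, -0.2736]]
red [191.4 154.6] [177 140  30  31 636] [[0.6347, -0.0597], [0.6267, -0.065]]
[array([ 0.609, -0.395,  0.1  ]), array([ 0.431, -0.422,  0.1  ])]
```

View pics/topcrop.png

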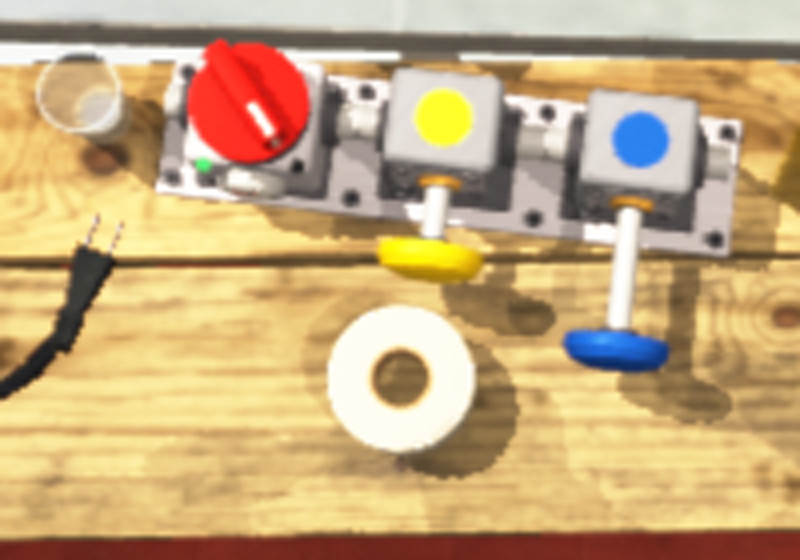

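The crop agrees with the segmentation: plate yaw ≈ -5°, roll centre (401,378) and white mark at (270,143), front right. I'll push the blue knob first, with closed fingers and the jaw axis along the stroke so the body stays clear of bottle_b.

```bash
python3 - <<'E'
from h import *
t=robot.read_camera("top")
print("roll",onplane(t,(230.2,224.5),.044))
print(rows((.437,-.269,.20),np.radians(-5)), rows((.437,-.269,.054),np.radians(-5)))
E
```

```text
roll [ 0.4781246  -0.15360945  0.044     ]
[2.67, 27.22, -9.0, ('spin', np.float64(-58.7))] [17.27, 27.22, -9.0, ('spin', np.float64(-58.7))]
```

```bash
python3 -m jog '[{"x":0.5,"y":5.5,"z":-1.8,"spin":-10,"fingers":1},{"x":1,"y":11,"z":-3.6,"spin":-20,"fingers":1},{"x":1.6,"y":16.5,"z":-5.4,"spin":-30,"fingers":1},{"x":2.1,"y":22,"z":-7.2,"spin":-40,"fingers":1},{"x":2.7,"y":27.2,"z":-9,"spin":-50,"fingers":1}]' 20
python3 -m jog '[{"spin":-8.7,"fingers":1},{"spin":-8.7,"fingers":1}]'
python3 - <<'E'
from h import *
print(rows((.437,-.269,.054),np.radians(-5)),state()[0]["qpos"].round(2))
w=robot.read_camera("wrist")
cv2.imwrite("pics/w1.png",w["color"][:,:,::-1])
print(w["mtx"],np.array(w["T_tool_cam"]).round(3).tolist())
E
```

```text
time: 1.88
tool_pos: [0.438, -0.2676, 0.3778]
tool_rot: [-0.537, 1.57, -0.77]
contact_force: [0.2, -1.5, -0.4]
opening: 0.0462
[14.58, -0.14, -0.09, ('spin', np.float64(-8.3))] [-0.7   0.34  1.6  -0.    1.2  -0.47]
[[297.31863964   0.         254.88212163]
 [  0.         297.31863964 191.29973666]
 [  0.           0.           1.        ]] [[0.0, -0.268, 0.963, 0.021], [-0.0, -0.963, -0.268, 0.072], [1.0, -0.0, -0.0, 0.0], [0.0, 0.0, 0.0, 1.0]]$[0]: bad value
```

View pics/w1.png

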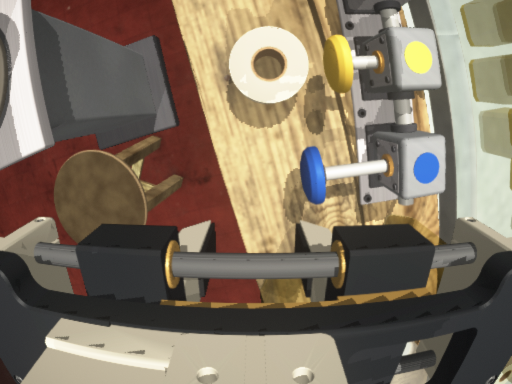

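```bash
python3 -m jog '[{"spin":-8,"fingers":1},{"spin":-8,"fingers":1},{"spin":-8,"x":5,"fingers":1},{"spin":-8,"x":10,"fingers":1},{"spin":-8,"x":14.5,"fingers":1}]'
python3 - <<'E'
from h import *
print(rows((.4676,-.2719,.054),np.radians(-5)),state()[0]["contact_force"],state()[0]["opening"])
w=robot.read_camera("wrist"); t=robot.read_camera("top")
cv2.imwrite("pics/w2.png",w["color"][:,:,::-1])
E
```

```text
[14.5, -0.36, 2.75, ('spin', np.float64(-7.7))] [ 1.68521291  5.14436366 -0.40661665] 0.04199577902170999$[0]: bad value
```

View pics/w2.png

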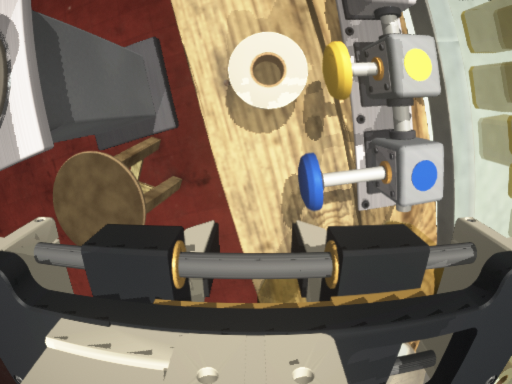

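Refused again. The call that worked gave every key, so I'll give all keys here too.

```bash
python3 -m jog '[{"x":0,"y":-0.1,"z":0,"spin":-8,"fingers":1},{"x":0,"y":-0.1,"z":0,"spin":-8,"fingers":1},{"x":5,"y":-0.1,"z":0,"spin":-8,"fingers":1},{"x":10,"y":-0.1,"z":0,"spin":-8,"fingers":1},{"x":14.5,"y":-0.1,"z":0,"spin":-8,"fingers":1}]'
python3 - <<'E'
from h import *
print(rows((.4676,-.2719,.054),np.radians(-5)),state()[0]["contact_force"],state()[0]["opening"])
E
```

```text
time: 2.65
tool_pos: [0.4358, -0.2709, 0.2315]
tool_rot: [-0.981, 1.57, -1.085]
contact_force: [0.3, -0.1, 0.5]
opening: 0.0003
[-0.05, 0.24, 3.16, ('spin', np.float64(-1.0))] [ 0.30700893 -0.11316322  0.50155058] 0.00029809880255363434
```

```bash
python3 -m jog '[{"x":0,"y":0.2,"z":2,"spin":-1,"fingers":1},{"x":0,"y":0.2,"z":3.5,"spin":-1,"fingers":1},{"x":0,"y":0.2,"z":5,"spin":-1,"fingers":1},{"x":0,"y":0.2,"z":6.2,"spin":-1,"fingers":1},{"x":0,"y":0.2,"z":7,"spin":-1,"fingers":1}]'
python3 -m jog '[{"x":0,"y":0,"z":0,"spin":0,"fingers":1},{"x":0,"y":0,"z":0.2,"spin":0,"fingers":1},{"x":0,"y":0,"z":0.2,"spin":0,"fingers":1}]'
python3 - <<'E'
from h import *
t=robot.read_camera("top")
for c,st in blobs(t["color"],(100,140,60),(125,255,255)):
    if 120<c[1]<260: print(c,st,onplane(t,c,.064))
E
```

```text
time: 3.28
tool_pos: [0.5046, -0.2756, 0.232]
tool_rot: [2.785, 1.565, 2.698]
contact_force: [-4.4, 1.2, -0.9]
opening: 0.0005
time: 3.65
tool_pos: [0.5084, -0.2755, 0.2329]
tool_rot: [-0.673, 1.57, -0.756]
contact_force: [0.6, -0.2, 0.7]
opening: 0.0004
```

```bash
python3 -m jog '[{"x":0,"y":0,"z":0.2,"spin":0,"fingers":1},{"x":0,"y":0,"z":0.3,"spin":0,"fingers":1},{"x":0,"y":0,"z":0.3,"spin":0,"fingers":1}]'
python3 -m jog '[{"x":0,"y":0,"z":0.2,"spin":0,"fingers":1},{"x":0,"y":0,"z":0.3,"spin":0,"fingers":1},{"x":0,"y":0,"z":0.3,"spin":0,"fingers":1}]'
```

```text
time: 4.08
tool_pos: [0.5097, -0.2755, 0.2328]
tool_rot: [3.042, 1.565, 2.961]
contact_force: [-12.6, -0.2, 7.3]
opening: 0.0005
time: 4.45
tool_pos: [0.5108, -0.2757, 0.2329]
tool_rot: [3.0, 1.559, 2.919]
contact_force: [-23.3, -0.5, 15.5]
opening: 0.0004
```

```bash
python3 -m jog '[{"x":0,"y":0,"z":-2,"spin":0,"fingers":1},{"x":0,"y":0,"z":-4,"spin":0,"fingers":1},{"x":-5,"y":0,"z":-4,"spin":0,"fingers":0.9},{"x":-10,"y":0,"z":-4,"spin":0,"fingers":0.5},{"x":-13,"y":0,"z":-4,"spin":0,"fingers":0}]'
python3 - <<'E'
from h import *
print(rows((.629,-.065,.19),np.radians(-60)))
t=robot.read_camera("top")
for c,st in blobs(t["color"],(100,140,60),(125,255,255)):
    if 120<c[1]<260: print(c,st,onplane(t,c,.064))
E
```

```text
time: 5.08
tool_pos: [0.4747, -0.2725, 0.3656]
tool_rot: [-0.568, 1.567, -0.65]
contact_force: [-0.0, -0.2, -0.3]
opening: 0.0248
[-0.24, 21.97, 13.63, ('spin', np.float64(55.3))]
```

```bash
python3 -m jog '[{"x":0,"y":4.4,"z":2.7,"spin":10,"fingers":0},{"x":0,"y":8.8,"z":5.4,"spin":20,"fingers":0},{"x":0,"y":13.2,"z":8.1,"spin":30,"fingers":0},{"x":0,"y":17.6,"z":10.8,"spin":40,"fingers":0},{"x":0,"y":22,"z":13.6,"spin":50,"fingers":0}]'
python3 -m jog '[{"x":0,"y":0,"z":0,"spin":5,"fingers":0},{"x":0,"y":0,"z":0,"spin":5,"fingers":0}]'
python3 - <<'E'
from h import *
s,M,p=state();print(rows((.629,-.065,.1),np.radians(-60)),s["qpos"].round(2),s["opening"])
w=robot.read_camera("wrist"); t=robot.read_camera("top")
cv2.imwrite("pics/w3.png",w["color"][:,:,::-1])
for c,st in blobs(t["color"],(100,140,60),(125,255,255)):
    if 120<c[1]<260: print(c,st,onplane(t,c,.064))
E
```

```text
time: 5.75
tool_pos: [0.6288, -0.0626, 0.3626]
tool_rot: [0.441, 1.571, -0.519]
contact_force: [-0.2, -0.3, 0.6]
opening: 0.0785
time: 6.0
tool_pos: [0.6281, -0.0635, 0.3622]
tool_rot: [-2.042, 1.57, -3.082]
contact_force: [-0.6, -0.4, -1.1]
opening: 0.0914
[8.42, 0.02, 0.18, ('spin', np.float64(0.4))] [-0.22  0.57  1.27 -0.    1.3   0.82] 0.09142737662008207
[289.7 164.6] [283 158  14  14 142] [ 0.61742142 -0.28600249  0.064     ]
[285.6 199.6] [274 195  25  11 206] [ 0.53613978 -0.2781681   0.064     ]
```

View pics/w3.png

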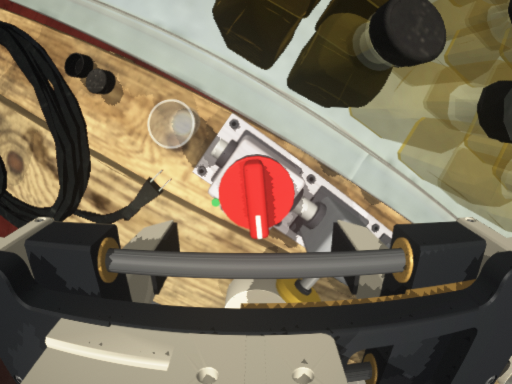

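```bash
cat >> h.py <<'E'
def wplane(w,uv,z,M,p):
    K=w["mtx"]; a=(np.array(uv)-[K[0][2],K[1][2]])/K[0][0]; r=np.hypot(*a); d=np.r_[a/r*np.sin(r),np.cos(r)]
    T=np.array(w["T_tool_cam"]); d=M@T[:3,:3]@d; c=p+M@T[:3,3]; return (c+d*(z-c[2])/d[2])
E
python3 - <<'E'
from h import *
s,M,p=state(); w=robot.read_camera("wrist"); im=w["color"]
m=cv2.inRange(im,(150,0,0),(255,90,90)); ys,xs=np.nonzero(m); k=(ys>140)&(ys<250)&(xs>200)&(xs<310)
pts=np.array([wplane(w,q,.092,M,p)[:2] for q in zip(xs[k],ys[k])]); print("flange c",pts.mean(0),pts.min(0),pts.max(0))
wm=np.argwhere((im.min(2)>200))[:,::-1]; wm=wm[(abs(wm[:,0]-258)<10)&(abs(wm[:,1]-226)<14)]
mp=np.array([wplane(w,q,.118,M,p)[:2] for q in wm]); print("mark",mp.mean(0)); 
u,_,vt=np.linalg.svd(mp-mp.mean(0)); print("mark dir",np.degrees(np.arctan2(vt[0,1],vt[0,0])), len(mp))
a=wplane(w,(250,157),.118,M,p);b=wplane(w,(260,238),.118,M,p);print(a,b,np.degrees(np.arctan2(*(b-a)[1::-1])))
E
```

```text
flange c [ 0.62973083 -0.06456155] [ 0.59111617 -0.0979485 ] [ 0.6624952  -0.03210186]
mark [ 0.6124536  -0.07654286]
mark dir -144.05317136627932 99
[ 0.65784001 -0.0430904   0.118     ] [ 0.60402279 -0.08388425  0.118     ] -142.8376048904651
```

The blue knob moved 40 mm to home. The bar lies at about -145°, so I descend, grip and press.

```bash
python3 -m jog '[{"x":2,"y":0,"z":0.15,"spin":-5,"fingers":0},{"x":5,"y":0,"z":0.15,"spin":-5,"fingers":0},{"x":7.5,"y":0,"z":0.15,"spin":-5,"fingers":0},{"x":9,"y":0,"z":0.15,"spin":-5,"fingers":0.2},{"x":9,"y":0,"z":0.15,"spin":-5,"fingers":0.6}]' 40
python3 -m jog '[{"x":0,"y":0,"z":0,"spin":0,"fingers":1},{"x":0,"y":0,"z":0,"spin":0,"fingers":1},{"x":0,"y":0,"z":0,"spin":0,"fingers":1},{"x":0,"y":0,"z":0,"spin":0,"fingers":1}]' 40
python3 - <<'E'
from h import *
s,M,p=state();print(rows((.629,-.065,.084),np.radians(-55)),p.round(4),s["torque"].round(2))
E
```

```text
time: 6.78
tool_pos: [0.6284, -0.0659, 0.2719]
tool_rot: [-2.368, 1.569, 2.961]
contact_force: [0.5, -0.1, 0.0]
opening: 0.0767
time: 7.28
tool_pos: [0.6287, -0.0654, 0.273]
tool_rot: [0.567, 1.57, -0.386]
contact_force: [-0.5, 0.7, 0.6]
opening: 0.0365
[1.1, 0.04, -0.03, ('spin', np.float64(0.3))] [ 0.6287 -0.0654  0.273 ] [-0.   -0.02 -0.  ]
```

```bash
python3 -m jog '[{"x":0,"y":0,"z":0,"spin":0,"fingers":1},{"x":0,"y":0,"z":0,"spin":0,"fingers":1},{"x":0,"y":0,"z":0,"spin":0,"fingers":1},{"x":0,"y":0,"z":0,"spin":0,"fingers":1}]' 40
python3 -m jog '[{"x":0.4,"y":0,"z":0,"spin":0,"fingers":1},{"x":0.8,"y":0,"z":0,"spin":0,"fingers":1},{"x":1.1,"y":0,"z":0,"spin":0,"fingers":1},{"x":1.1,"y":0,"z":0,"spin":0,"fingers":1}]' 40
```

```text
time: 7.78
tool_pos: [0.6285, -0.065, 0.2727]
tool_rot: [-2.853, 1.57, 2.476]
contact_force: [-2.6, 5.2, 2.7]
opening: 0.0157
time: 8.28
tool_pos: [0.6284, -0.0649, 0.2645]
tool_rot: [1.254, 1.57, 0.3]
contact_force: [-9.8, 5.6, 20.0]
opening: 0.0162
```

```bash
python3 -m jog '[{"x":0,"y":0,"z":0,"spin":8,"fingers":1},{"x":0,"y":0,"z":0,"spin":17,"fingers":1},{"x":0,"y":0,"z":0,"spin":26,"fingers":1},{"x":0,"y":0,"z":0,"spin":35,"fingers":1},{"x":0,"y":0,"z":0,"spin":42,"fingers":1}]' 40
python3 - <<'E'
from h import *
s,M,p=state();print(np.degrees(np.arctan2(M[1,2],M[0,2])),s["torque"].round(2))
E
python3 -m jog '[{"x":0,"y":0,"z":0,"spin":8,"fingers":1},{"x":0,"y":0,"z":0,"spin":17,"fingers":1},{"x":0,"y":0,"z":0,"spin":26,"fingers":1},{"x":0,"y":0,"z":0,"spin":34,"fingers":1},{"x":0,"y":0,"z":0,"spin":38,"fingers":1}]' 40
python3 - <<'E'
from h import *
s,M,p=state();print(np.degrees(np.arctan2(M[1,2],M[0,2])),s["torque"].round(2))
E
```

```text
time: 8.9
tool_pos: [0.6283, -0.0648, 0.2645]
tool_rot: [2.155, 1.57, 0.464]
contact_force: [-9.2, 4.8, 19.7]
opening: 0.0156
-96.88266670493304 [1.04 1.68 0.02]
time: 9.52
tool_pos: [0.6285, -0.0648, 0.2646]
tool_rot: [2.066, 1.569, -0.285]
contact_force: [-7.6, 4.5, 18.4]
opening: 0.0165
-134.69294617401943 [0.88 1.51 1.07]
```

```bash
python3 -m jog '[{"x":0,"y":0,"z":0,"spin":2,"fingers":1},{"x":0,"y":0,"z":0,"spin":2,"fingers":1}]' 40
python3 - <<'E'
from h import *
s,M,p=state();print(np.degrees(np.arctan2(M[1,2],M[0,2])),s["torque"].round(2))
E
python3 -m jog '[{"x":-0.4,"y":0,"z":0,"spin":0,"fingers":1},{"x":-0.8,"y":0,"z":0,"spin":0,"fingers":1},{"x":-1.2,"y":0,"z":0,"spin":0,"fingers":1},{"x":-1.2,"y":0,"z":0,"spin":0,"fingers":1}]' 20
```

```text
time: 9.78
tool_pos: [0.6286, -0.0648, 0.2645]
tool_rot: [1.909, 1.569, -0.473]
contact_force: [-7.9, 5.1, 18.5]
opening: 0.0169
-136.50245051751745 [0.93 1.46 1.18]
time: 10.28
tool_pos: [0.6289, -0.0653, 0.2727]
tool_rot: [-1.661, 1.57, 2.237]
contact_force: [3.0, 2.6, -7.6]
opening: 0.0168
```

```bash
python3 -m jog '[{"x":0,"y":0,"z":0,"spin":0,"fingers":0.5},{"x":0,"y":0,"z":0,"spin":0,"fingers":0.5},{"x":0,"y":0,"z":0,"spin":0,"fingers":0.5},{"x":-2,"y":0,"z":0,"spin":0,"fingers":0},{"x":-4,"y":0,"z":0,"spin":0,"fingers":0}]' 20
python3 -m jog '[{"x":-5,"y":0,"z":0,"spin":0,"fingers":0},{"x":-8,"y":0,"z":0,"spin":0,"fingers":0}]'
python3 - <<'E'
from h import *
s,M,p=state();print(np.degrees(np.arctan2(M[1,2],M[0,2])))
w=robot.read_camera("wrist"); im=w["color"]; cv2.imwrite("pics/w4.png",im[:,:,::-1])
a=np.argwhere(im.min(2)>200)[:,::-1]; a=a[(abs(a[:,0]-256)<45)&(abs(a[:,1]-196)<60)]
n,l,st,ce=cv2.connectedComponentsWithStats(cv2.inRange(im,(200,200,200),(255,255,255)))
for i in range(1,n):
  if st[i][4]>30 and 200<ce[i][0]<320 and 130<ce[i][1]<250:
    q=wplane(w,ce[i],.118,M,p); print(ce[i],st[i],q, np.degrees(np.arctan2(q[1]+.065,q[0]-.629)))
E
```

```text
time: 10.9
tool_pos: [0.6286, -0.0657, 0.3143]
tool_rot: [0.094, 1.57, -2.292]
contact_force: [0.4, -0.2, 0.5]
opening: 0.0613
time: 11.15
tool_pos: [0.6287, -0.0656, 0.3966]
tool_rot: [2.056, 1.567, -0.329]
contact_force: [1.0, -0.1, -0.4]
opening: 0.0815
-136.67083456183246
[291.7037037  133.67592593] [282 128  18  12 108] [ 0.64247099 -0.12644431  0.118     ] -77.63417329927735
[256.28977273 145.15909091] [242 138  26  15 176] [ 0.65779075 -0.09780593  0.118     ] -48.72954315330398
[217.17391304 200.98550725] [213 195  10  12  69] [ 0.64886859 -0.03631015  0.118     ] 55.29622194704305
[257.38043478 214.66304348] [255 204   6  22  92] [ 0.61308571 -0.05197916  0.118     ] 140.71047093855432
[243.85714286 219.35714286] [238 217  12   6  42] [ 0.61901102 -0.03999052  0.118     ] 111.77215419309454
```

View pics/w4.png

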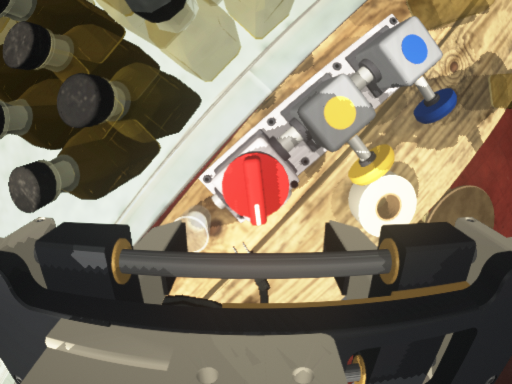

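The mark measures 141°, against an expected 135–138° or so, and the tool rose to its original height against a stop. I'll confirm from the top camera once the arm is off to the side, over the roll.

```bash
python3 - <<'E'
from h import *
print(rows((.478,-.1536,.13),np.radians(-95)))
E
```

```text
[9.14, -4.19, 17.16, ('spin', np.float64(-41.7))]
```

```bash
python3 -m jog '[{"x":0,"y":-0.8,"z":3.4,"spin":-8,"fingers":0},{"x":0,"y":-1.6,"z":7,"spin":-16,"fingers":0},{"x":2,"y":-2.4,"z":10.5,"spin":-25,"fingers":0},{"x":4,"y":-3.3,"z":14,"spin":-34,"fingers":0},{"x":6,"y":-4.2,"z":17.2,"spin":-42,"fingers":0}]'
python3 -m jog '[{"x":0,"y":0,"z":0,"spin":0,"fingers":0}]'
python3 - <<'E'
from h import *
s,M,p=state();w=robot.read_camera("wrist"); t=robot.read_camera("top")
print(rows((.478,-.1536,.02),np.radians(-95)),s["opening"])
A=cv2.resize(w["color"],(400,300)); B=cv2.resize(t["color"][120:240,130:330],(400,240),interpolation=cv2.INTER_CUBIC)
cv2.imwrite("pics/c5.png",np.vstack([cv2.resize(w["color"],(512,384)),cv2.resize(t["color"][125:215,140:300],(512,216),interpolation=cv2.INTER_CUBIC)])[:600,:,::-1])
for r in robot.look_for("roll",w)[:2]: print("roll",r["xy"],r["conf"],wplane(w,r["xy"],.044,M,p))
E
```

```text
time: 11.82
tool_pos: [0.4735, -0.1535, 0.3333]
tool_rot: [0.724, 1.57, -0.924]
contact_force: [1.1, -0.8, -0.4]
opening: 0.0919
time: 11.95
tool_pos: [0.4729, -0.1536, 0.3326]
tool_rot: [-1.828, 1.567, 2.801]
contact_force: [0.0, -0.7, 0.9]
opening: 0.0919
[13.62, 0.25, -0.0, ('spin', np.float64(0.2))] 0.09193983293879221
roll [252.7, 185.3] 0.69 [ 0.47568955 -0.15193677  0.044     ]
```

View pics/c5.png

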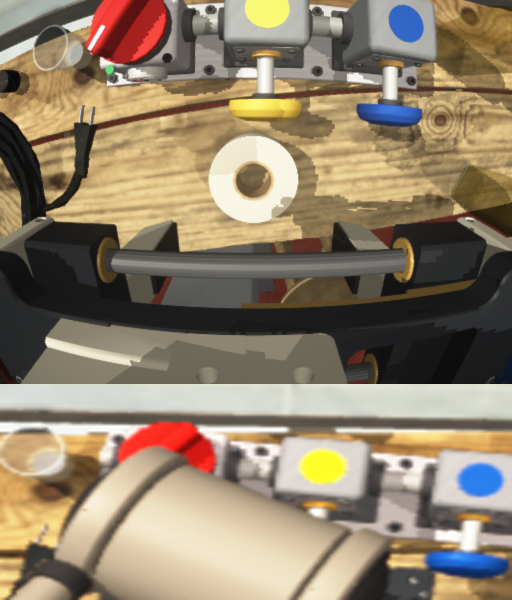

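```bash
python3 - <<'E'
from h import *
s,M,p=state();w=robot.read_camera("wrist"); im=w["color"]
f=lambda q:np.degrees(np.arctan2(q[1]+.065,q[0]-.629))%360
g=[c for c,st in blobs(im,(50,100,80),(85,255,255)) if c[0]<200 and c[1]<120]; print("green",[(c,f(wplane(w,c,.071,M,p))) for c in g])
wm=np.argwhere(im.min(2)>200)[:,::-1]; wm=wm[(wm[:,0]>85)&(wm[:,0]<112)&(wm[:,1]>18)&(wm[:,1]<52)]
mp=np.array([wplane(w,q,.118,M,p)[:2] for q in wm]); _,_,vt=np.linalg.svd(mp-mp.mean(0)); print("mark",f(mp.mean(0)),np.degrees(np.arctan2(vt[0,1],vt[0,0])),len(wm))
print("black expected",f(wplane(w,(0,0),.071,M,p))*0+215)
for q in [(82,122),(42,190),(78,107)]: print("cable",wplane(w,q,.01,M,p).round(3))
print(rows((.477,-.153,.02),np.radians(-95)))
E
```

```text
green [(array([111. ,  73.9]), np.float64(140.57217529890562))]
mark 119.03519669081008 -159.43510544485818 172
black expected 215.0
cable [0.562 0.037 0.01 ]
cable [0.488 0.12  0.01 ]
cable [0.58 0.04 0.01]
[13.64, 0.08, -0.02, ('spin', np.float64(0.3))]
```

The green dot lies at 140.6° and the mark was measured near-nadir at 140.7°, so the selector is on the green dot. Now the roll.

```bash
python3 -m jog '[{"x":4,"y":0.1,"z":0,"spin":0,"fingers":0},{"x":8,"y":0.1,"z":0,"spin":0,"fingers":0},{"x":10.5,"y":0.1,"z":0,"spin":0,"fingers":0},{"x":12.5,"y":0.1,"z":0,"spin":0,"fingers":0},{"x":13.6,"y":0.1,"z":0,"spin":0,"fingers":0}]' 8
python3 -m jog '[{"x":0,"y":0,"z":0,"spin":0,"fingers":0.3},{"x":0,"y":0,"z":0,"spin":0,"fingers":0.3},{"x":0,"y":0,"z":0,"spin":0,"fingers":0.3},{"x":0,"y":0,"z":0,"spin":0,"fingers":0.3}]' 8
python3 - <<'E'
from h import *
print(rows((.477,-.073,.02),np.radians(-95)))
E
```

```text
time: 12.78
tool_pos: [0.4765, -0.1527, 0.197]
tool_rot: [1.172, 1.571, -0.479]
contact_force: [-0.4, -0.2, -0.6]
opening: 0.0916
time: 13.28
tool_pos: [0.4759, -0.1531, 0.1982]
tool_rot: [1.111, 1.57, -0.541]
contact_force: [-0.0, -0.3, -1.4]
opening: 0.0823
[0.01, -0.55, -8.0, ('spin', np.float64(0.3))]
```

```bash
python3 -m jog '[{"x":0,"y":-0.1,"z":-1.2,"spin":0,"fingers":0.3},{"x":0,"y":-0.2,"z":-3.2,"spin":0,"fingers":0.3},{"x":0,"y":-0.4,"z":-5.2,"spin":0,"fingers":0.3},{"x":0,"y":-0.6,"z":-7,"spin":0,"fingers":0.3},{"x":0,"y":-0.6,"z":-8.2,"spin":0,"fingers":0.3}]' 8
python3 -m jog '[{"x":0,"y":0,"z":0,"spin":0,"fingers":0.3},{"x":0,"y":0,"z":0,"spin":0,"fingers":0},{"x":0,"y":0,"z":0,"spin":0,"fingers":0},{"x":0,"y":0,"z":0,"spin":0,"fingers":0},{"x":-1,"y":0,"z":0,"spin":0,"fingers":0}]' 8
python3 -m jog '[{"x":-4,"y":0,"z":0,"spin":0,"fingers":0},{"x":-9,"y":0,"z":0,"spin":0,"fingers":0},{"x":-14,"y":0,"z":0,"spin":0,"fingers":0},{"x":-15,"y":0,"z":0,"spin":0,"fingers":0},{"x":-15,"y":0,"z":0,"spin":0,"fingers":0}]' 8
python3 - <<'E'
from h import *
s,M,p=state();w=robot.read_camera("wrist");print(s["opening"])
for r in robot.look_for("roll",w)[:2]: print("roll",r["xy"],r["conf"],wplane(w,r["xy"],.044,M,p))
for c,st in blobs(w["color"],(22,150,130),(34,255,255),60): print(c,st,wplane(w,c,.097,M,p),wplane(w,c,.075,M,p))
print(rows((.574,-.1706,.18),np.radians(-95)))
E
```

```text
time: 13.9
tool_pos: [0.4764, -0.0697, 0.1979]
tool_rot: [0.817, 1.57, -0.834]
contact_force: [0.4, -1.7, 0.2]
opening: 0.0821
time: 14.52
tool_pos: [0.4762, -0.0711, 0.2075]
tool_rot: [-1.726, 1.569, 2.905]
contact_force: [0.7, -1.1, -0.4]
opening: 0.0918
time: 15.15
tool_pos: [0.4762, -0.0708, 0.3582]
tool_rot: [1.271, 1.569, -0.381]
contact_force: [-0.7, -0.2, 0.0]
opening: 0.0917
0.09173378562143392
roll [255.3, 187.3] 0.85 [ 0.47151252 -0.07144542  0.044     ]
roll [353.9, 104.3] 0.41 [ 0.55006225 -0.17779151  0.044     ]
[351. 111.] [321 100  62  21 738] [ 0.5441949  -0.15674858  0.097     ] [ 0.54381503 -0.16402187  0.075     ]
[-0.18, 10.62, 9.16, ('spin', np.float64(0.3))]
```

```bash
python3 -m jog '[{"x":0,"y":2,"z":2,"spin":0,"fingers":0.6},{"x":0,"y":4.5,"z":4,"spin":0,"fingers":0.6},{"x":0,"y":7,"z":6,"spin":0,"fingers":0.6},{"x":0,"y":9,"z":8,"spin":0,"fingers":0.6},{"x":0,"y":10.4,"z":9.1,"spin":0,"fingers":0.6}]' 8
python3 -m jog '[{"x":1,"y":0,"z":0,"spin":0,"fingers":0.6},{"x":3,"y":0,"z":0,"spin":0,"fingers":0.6},{"x":3,"y":0,"z":0,"spin":0,"fingers":0.6}]' 8
python3 - <<'E'
from h import *
s,M,p=state();w=robot.read_camera("wrist");print(s["opening"])
im=w["color"];cv2.imwrite("pics/w6.png",im[:,:,::-1])
for c,st in blobs(im,(22,150,130),(34,255,255),60): print(c,st,wplane(w,c,.097,M,p),wplane(w,c,.064,M,p))
print(rows((.5714,-.1704,.057),np.radians(-95)))
E
```

```text
time: 15.88
tool_pos: [0.5732, -0.1711, 0.3552]
tool_rot: [-1.856, 1.567, 2.775]
contact_force: [-0.3, 0.3, 0.3]
opening: 0.0468
time: 16.25
tool_pos: [0.5717, -0.1691, 0.3248]
tool_rot: [-1.908, 1.564, 2.724]
contact_force: [0.8, -0.8, 0.8]
opening: 0.0368
0.03680461323859629
[258.2 226.2] [ 223  208   68   36 1511] [ 0.55761207 -0.17045258  0.097     ] [ 0.54388013 -0.16966482  0.064     ]
[9.12, 0.03, 0.15, ('spin', np.float64(0.4))]
```

View pics/w6.png

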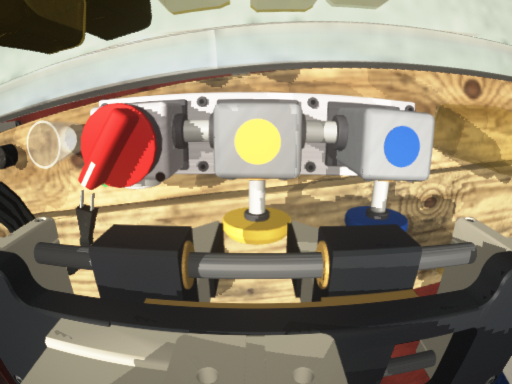

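```bash
python3 - <<'E'
from h import *
s,M,p=state();w=robot.read_camera("wrist")
for n,q,z in [("block edge",(258,178),.097),("block L",(216,178),.097),("block R",(300,178),.097),("stem at disc",(257,212),.071),("rim top",(257,241),.094),("stem",(257,192),.071),("stem R",(265,200),.064),("stem L",(249,200),.064),("disc L",(223,222),.064),("disc R",(291,222),.064),("ydisc",(257.5,142),.097)]: print(n,wplane(w,q,z,M,p)[:2].round(4))
E
```

```text
block edge [ 0.5953 -0.1736]
block L [ 0.5978 -0.1433]
block R [ 0.5929 -0.204 ]
stem at disc [ 0.5602 -0.1703]
rim top [ 0.5443 -0.1689]
stem [ 0.5776 -0.1716]
stem R [ 0.568  -0.1777]
stem L [ 0.5691 -0.1642]
disc L [ 0.5507 -0.1397]
disc R [ 0.5459 -0.1991]
ydisc [ 0.6213 -0.1753]
```

```bash
python3 -m jog '[{"x":2,"y":0.1,"z":0.2,"spin":0,"fingers":0.6},{"x":4.5,"y":0.1,"z":0.2,"spin":0,"fingers":0.6},{"x":7,"y":0.1,"z":0.2,"spin":0,"fingers":0.6},{"x":8.5,"y":0.1,"z":0.2,"spin":0,"fingers":0.6},{"x":9.1,"y":0.1,"z":0.2,"spin":0,"fingers":0.6}]' 8
python3 -m jog '[{"x":0,"y":0,"z":0,"spin":0,"fingers":0.75},{"x":0,"y":0,"z":0,"spin":0,"fingers":0.75},{"x":0,"y":0,"z":0,"spin":0,"fingers":0.75}]' 8
```

```text
time: 16.98
tool_pos: [0.5735, -0.172, 0.2364]
tool_rot: [-1.772, 1.57, 2.859]
contact_force: [0.6, 0.1, -0.4]
opening: 0.0363
time: 17.35
tool_pos: [0.5737, -0.1721, 0.2375]
tool_rot: [1.173, 1.569, -0.479]
contact_force: [0.2, 0.3, 0.4]
opening: 0.0226
```

```bash
python3 -m jog '[{"x":0,"y":-0.8,"z":0,"spin":0,"fingers":0.75},{"x":0,"y":-1.6,"z":0,"spin":0,"fingers":0.75},{"x":0,"y":-2.6,"z":0,"spin":0,"fingers":0.75},{"x":0,"y":-3.6,"z":0,"spin":0,"fingers":0.75},{"x":0,"y":-4.4,"z":0,"spin":0,"fingers":0.75}]' 8
python3 -m jog '[{"x":0,"y":-0.4,"z":0,"spin":0,"fingers":0.75},{"x":0,"y":-0.7,"z":0,"spin":0,"fingers":0.75},{"x":0,"y":-0.7,"z":0,"spin":0,"fingers":0.75}]' 8
```

```text
time: 17.98
tool_pos: [0.5307, -0.1684, 0.237]
tool_rot: [1.473, 1.565, -0.18]
contact_force: [5.9, 0.9, -3.4]
opening: 0.0232
time: 18.35
tool_pos: [0.5232, -0.1679, 0.237]
tool_rot: [1.488, 1.568, -0.165]
contact_force: [5.9, 0.6, -2.9]
opening: 0.023
```

```bash
python3 -m jog '[{"x":0,"y":-0.2,"z":0,"spin":0,"fingers":0.75},{"x":0,"y":-0.3,"z":0,"spin":0,"fingers":0.75},{"x":0,"y":-0.3,"z":0,"spin":0,"fingers":0.75}]' 8
python3 -m jog '[{"x":0,"y":-0.2,"z":0,"spin":0,"fingers":0.75},{"x":0,"y":-0.3,"z":0,"spin":0,"fingers":0.75},{"x":0,"y":-0.3,"z":0,"spin":0,"fingers":0.75}]' 8
python3 -m jog '[{"x":0,"y":-0.2,"z":0,"spin":0,"fingers":0.75},{"x":0,"y":-0.3,"z":0,"spin":0,"fingers":0.75},{"x":0,"y":-0.3,"z":0,"spin":0,"fingers":0.75}]' 8
```

```text
time: 18.73
tool_pos: [0.5221, -0.1678, 0.2372]
tool_rot: [1.476, 1.562, -0.177]
contact_force: [17.2, 1.7, -9.5]
opening: 0.0232
time: 19.1
tool_pos: [0.5209, -0.1677, 0.2373]
tool_rot: [1.47, 1.555, -0.184]
contact_force: [27.2, 3.5, -17.1]
opening: 0.0231
time: 19.48
tool_pos: [0.5198, -0.1675, 0.2374]
tool_rot: [1.467, 1.549, -0.188]
contact_force: [37.9, 4.5, -24.9]
opening: 0.0231
```

At the stop. Relax, retract straight up and clear away to the side.

```bash
python3 -m jog '[{"x":0,"y":1,"z":0,"spin":0,"fingers":0.6},{"x":0,"y":1.8,"z":0,"spin":0,"fingers":0.6},{"x":0,"y":1.8,"z":0,"spin":0,"fingers":0.5},{"x":-3,"y":1.8,"z":0,"spin":0,"fingers":0.5},{"x":-7,"y":1.8,"z":0,"spin":0,"fingers":0.5}]' 8
python3 -m jog '[{"x":-5,"y":0,"z":0,"spin":0,"fingers":0.5},{"x":-10,"y":0,"z":0,"spin":0,"fingers":0.5},{"x":-12,"y":-6,"z":0,"spin":0,"fingers":0.5},{"x":-12,"y":-12,"z":0,"spin":0,"fingers":0.5},{"x":-12,"y":-17,"z":0,"spin":0,"fingers":0.5}]' 8
python3 -m jog '[{"x":0,"y":0,"z":6,"spin":0,"fingers":0.5},{"x":0,"y":0,"z":12,"spin":0,"fingers":0.5},{"x":0,"y":0,"z":18,"spin":0,"fingers":0.5},{"x":0,"y":0,"z":24,"spin":0,"fingers":0.5},{"x":0,"y":0,"z":24,"spin":0,"fingers":0.5}]' 8
python3 - <<'E'
from h import *
t=robot.read_camera("top")
cv2.imwrite("pics/t2.png",cv2.resize(t["color"][120:270,110:370][:,:,::-1],(800,462),interpolation=cv2.INTER_CUBIC))
for n,lo,hi in [("yel",(24,150,150),(34,255,255)),("blue",(100,140,60),(125,255,255))]:
  for c,st in blobs(t["color"],lo,hi):
    if 120<c[1]<260: print(n,c,st,onplane(t,c,.064).round(4))
for n,z in [("roll",.044),("bottle_a",.1),("glass",.03)]: print(n,[(r["conf"],onplane(t,r["xy"],z).round(3)) for r in robot.look_for(n,t)[:2]])
E
```

```text
time: 20.1
tool_pos: [0.5308, -0.1686, 0.3065]
tool_rot: [-1.86, 1.567, 2.771]
contact_force: [1.0, -0.3, 0.0]
opening: 0.0456
time: 20.72
tool_pos: [0.3596, -0.1541, 0.4267]
tool_rot: [-1.227, 1.57, -2.879]
contact_force: [0.1, -0.4, 0.6]
opening: 0.0461
time: 21.35
tool_pos: [0.3413, -0.3971, 0.4256]
tool_rot: [-1.889, 1.569, 2.738]
contact_force: [-0.0, 0.7, -0.1]
opening: 0.0461
yel [240.4 159. ] [234 153  14  13 142] [ 0.6275 -0.1727  0.064 ]
yel [231.9 209.9] [222 207  22   7 114] [ 0.5094 -0.1576  0.064 ]
blue [289.8 164.5] [284 158  13  14 142] [ 0.6177 -0.2862  0.064 ]
blue [285.4 199.5] [273 195  26  11 203] [ 0.5364 -0.2777  0.064 ]
roll [(0.58, array([ 0.489, -0.07 ,  0.044]))]
bottle_a [(0.92, array([ 0.433, -0.421,  0.1  ])), (0.91, array([ 0.608, -0.395,  0.1  ]))]
glass [(0.6, array([0.633, 0.041, 0.03 ])), (0.34, array([ 0.643, -0.059,  0.03 ]))]
```

View pics/t2.png

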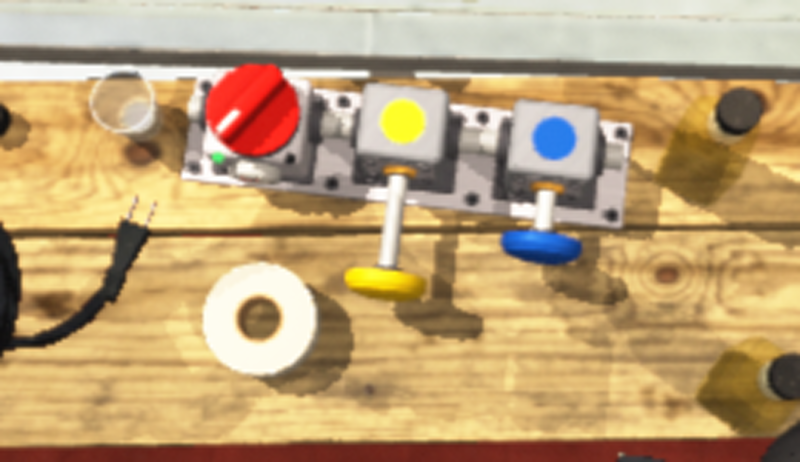

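```bash
python3 - <<'E'
from cell import robot
print(robot.hand_in())
E
```

```text
the job is handed in; nothing more can be done
None
```

The changeover from rinse water to oil is done and handed in at about 21 s, well inside the 64 s limit. The hand-in gave no verdict, so everything below rests on my own checks.

- **Blue rinse knob:** I pushed it home first. It stopped hard at about 23 N, and the top camera showed 40 mm of travel.
- **Red selector:** I pressed it about 8 mm and turned it clockwise until the torque rose at the stop. The white mark measured 140.7° against the green dot at 140.6°. It rose the full 8.2 mm on release and pulled against its top stop, which is how I know it sprang up; I did not measure its height separately.
- **Label roll:** I gripped it lightly and slid it about 82 mm to the left. It lies flat and clears the yellow knob's path by about 18 mm.
- **Yellow oil knob:** I pulled it last, until it stopped hard. It moved about 40 mm and stayed out after release.
- **Bottles and glass:** The bottles read within 2 mm of their starting positions. The glass detection differed by about 9 mm with lower confidence. It looks upright and in place in the picture, and the gripper never came near it, so I take that as detector noise.

**Checks that disagreed:**
- The selector's turn measured about 75° in the pictures, against 80° for a full stroke. That fits a start at about 0.1 rad.
- One oblique reading of the mark gave 119°. I discarded it because that view was unreliable.
- Two move calls were refused for missing keys. Neither moved the arm.

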